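# Press the food box lid shut all round

### The arm

A 7-joint arm with a two-finger parallel gripper is mounted at the origin on a cart in front of the work surface, level with it; the furniture and walls round the work are solid. World frame = base frame: x ahead of the robot, y to its left, z up, the work surface at z = 0. Lengths are in mm, angles in rad, forces in N, time in s.
With the tool pointing down it reaches from about 425 to 875 mm from the base axis. Payload 8.4 kg.
Tool frame: the origin (TCP) lies between the finger pads; the fingertips stand 8 mm ahead of it and the grasp point (between the pads) lies 11 mm behind it; z points along the fingers, y is the line along which they close (so a half turn about z gives the same grasp; the last joint's range is limited). The gripper opens to 87 mm and grips with 3 to 60 N. Pads are 19 mm wide; open, the fingers measure 117 mm over their backs; the gripper's body (75 mm by 190 mm) begins 51 mm behind the grasp point.
Start: joints at [-1.438, 0.333, 0.04, 1.465, -0.013, 1.343, -0.059], TCP at [149.328, 632.586, 230.546] pointing down, gripper open.
Joint ranges: [-2.58, 2.58], [-0.38, 2.09], [-1.3, 1.39], [0.25, 2.4], [-1.5, 4.64], [0.08, 2.09], [-2.65, 2.65]. Speed limits (rad/s): [2.22, 2.22, 2.79, 2.79, 3.14, 3.14, 3.14].

### API

Orientations are given as a rotation vector (axis times angle).
In Python, from bench import readout, cams, ctrl gives the robot as it stands.
- The arm moves only by the tool send_rows, never from a script. Its argument "series" is a list that holds one entry, the list of rows, each a list of 7 numbers: the shift along the tool's x, y, z in cm, then the turn, a rotation vector about the tool's x, y, z in degrees, then the opening in per cent of the stroke, from 0 (shut) to 100 (fully open). In form: [[[x, y, z, wx, wy, wz, gripper], ...]]. A call has 1 to 8 rows; each row shifts and turns the commanded pose from where the row before left it, along the tool's axes as they then stand; what a row does not reach is not made up. A row lasts 1/8 s, in which the tool goes at most 62.5 mm and 10.7 degrees, less where a joint would pass 70% of its speed; a pose out of reach is approached as far as the arm can. A call with a gripper value outside its range is refused whole. The fingers move at their own pace and stop on an object; "grip_force" is the grip in N (left out, the last holds). Time passes only in rows, so rows that do not move let the fingers close. It gives the time, the measured TCP pose, the force, the opening and the grip force at its end, in the units of the state.
- readout.observe(): the state, without advancing time (a new reading comes with each control period).
- cams.camera(name): name is "scene" or "top" or "wrist"; returns the picture (420x560x3 uint8, blue, green, red); there is no depth.
- cams.get_calibration(name): a dict with "camera_matrix" (3x3 intrinsics, pixels), "dist_coeffs" ([k1, k2, p1, p2, k3] as OpenCV has them; the pictures are not rectified), "xyz" and "attitude" of the camera in the world. Camera axes: x right, y down, z forward; pixel columns grow to the right and rows downward; lengths in mm; the calibration is good to about 2 mm. A picture is of the moment at which its call begins: read the wrist's pose just before it. get_calibration takes no time and is no camera call; for the wrist camera it gives the pose at the moment of the call.
- ctrl.sign_off(): hands the job in; it is judged then, once.
The state is a dict: "t": time; "qpos": joint angles; "joint_vel": joint speeds; "joint_torque": joint torques, N m; "position": TCP position; "tool_rot": TCP orientation; "contact_force": force on the tool from outside, world axes, zero at the start; "torque": the same for the moment, N m; "grip_width": finger opening in mm; "gripper_force": force on a finger pad.
Only numpy, scipy, OpenCV 4.12 (cv2) and the standard library are available. Lean on these libraries where they do the work, as an engineer would, in place of code of your own. Each camera call takes 0.05 s, during which the arm holds its last target. There are 200 camera calls.

### The job

The vegetables are packed and the lid lies on the clear food box, but the rim section along each of its four sides still sticks up. Press the sections down one after another with the fingertips until each one clicks and stays down by itself, all four. Do not lift the box or its lid, do not push the box about, and leave the tomato, the mug and the salt shaker where they stand.

Things in the scene. Friction and masses are not known exactly. Their poses are not given: they have to be found in the camera images.
- food_box: clear glass food box with vegetables in it, 120 x 160 mm over its walls and 70 mm high, loose on the worktop, about 0.9 kg. Origin: centre of its underside; z up, long sides along its own y; its -x side faces the robot, turned up to 0.45 rad. A rounded lip runs round the outside, 7.5 mm below the top edge.
- lid: grey plastic lid lying loose on the box, 135 x 175 mm. Origin: centre of its underside, on the box's top edge 70 mm above the worktop; axes as the box's. Its stiff middle and corners already lie on the box. Along each side, between the corners, is a rim section with a downturned skirt, joined to the middle by a crease; at first all four stick up, none is shut.
- rim_front (a joint): angle in rad of the 118 x 27 mm rim section on the robot-side long side (-x of the box): about 0.39 unshut (outer edge 10 mm higher than shut), about 0 when shut and level with the corners. Pressed at its outer part it springs back until, at about 0.1, its catch snaps under the box's lip and holds. It takes 7 to 12 N at the press point, more nearer the crease; pressing the lid's middle does nothing.
- press_front (a point): place to press the section on the robot-side long side (-x of the box): the middle of its length on three small ribs, 21 mm out from the crease and 6 mm in from the outer edge, on the top surface; it moves with the section. Shut, it is 72.4 mm above the worktop and 60.5 mm from the box's centre; unshut about 8 mm higher.
- rim_back (a joint): angle in rad of the 118 x 27 mm rim section on the far long side (+x of the box): about 0.39 unshut (outer edge 10 mm higher than shut), about 0 when shut and level with the corners. Pressed at its outer part it springs back until, at about 0.1, its catch snaps under the box's lip and holds. It takes 7 to 12 N at the press point, more nearer the crease; pressing the lid's middle does nothing.
- press_back (a point): place to press the section on the far long side (+x of the box): the middle of its length on three small ribs, 21 mm out from the crease and 6 mm in from the outer edge, on the top surface; it moves with the section. Shut, it is 72.4 mm above the worktop and 60.5 mm from the box's centre; unshut about 8 mm higher.
- rim_left (a joint): angle in rad of the 78 x 27 mm rim section on the left short side (+y of the box): about 0.39 unshut (outer edge 10 mm higher than shut), about 0 when shut and level with the corners. Pressed at its outer part it springs back until, at about 0.1, its catch snaps under the box's lip and holds. It takes 7 to 12 N at the press point, more nearer the crease; pressing the lid's middle does nothing.
- press_left (a point): place to press the section on the left short side (+y of the box): the middle of its length on three small ribs, 21 mm out from the crease and 6 mm in from the outer edge, on the top surface; it moves with the section. Shut, it is 72.4 mm above the worktop and 80.5 mm from the box's centre; unshut about 8 mm higher.
- rim_right (a joint): angle in rad of the 78 x 27 mm rim section on the right short side (-y of the box): about 0.39 unshut (outer edge 10 mm higher than shut), about 0 when shut and level with the corners. Pressed at its outer part it springs back until, at about 0.1, its catch snaps under the box's lip and holds. It takes 7 to 12 N at the press point, more nearer the crease; pressing the lid's middle does nothing.
- press_right (a point): place to press the section on the right short side (-y of the box): the middle of its length on three small ribs, 21 mm out from the crease and 6 mm in from the outer edge, on the top surface; it moves with the section. Shut, it is 72.4 mm above the worktop and 80.5 mm from the box's centre; unshut about 8 mm higher.
- tomato: bystander: tomato, 75 mm wide, 78 mm high, loose; origin at its underside
- mug: bystander: cream mug, 84 mm across, 91 mm high, with a handle, loose; origin at its underside
- salt_shaker: bystander: glass salt shaker, 44 mm across, 90 mm high, loose; origin at its underside
Mind the look-alikes: they are no part of the job. There is more than one size of the lid; the job needs the larger.

How it is judged:
By the outcome, as a careful person would: the job done as asked, in the order asked, and still so for the second after the job is handed in, with the robot touching nothing.
It also fails if it takes over 45 s, if anything falls off the work surface, if the arm or the gripper's body presses on something with over 40 N, if the wrist force passes 120 N, or if a joint passes its speed limit or range.

## Working session

There is one attempt and no reset: what is moved stays moved. The work goes in short steps, Python scripts to look and compute and a tool call to move; the robot and the scene stay as the last step left them, time stands still between calls to the robot, and variables do not carry over. Pictures are saved under pics/ and viewed, at most 10 in all, crops included, and the job is handed in when it is done.

Besides the shell and the picture viewer there is one more tool, called after "Request:" as name(argument=value, ...) on one line, values as JSON. send_rows: Moves the arm, as the interface text tells. Its arguments: {"type":"object","properties":{"series":{"type":"array"},"grip_force":{"type":"number"}},"required":["series"]}

```bash
mkdir -p pics; ls
python3 - <<'E'
from bench import readout,cams,ctrl
import cv2,numpy as np
s=readout.observe();print({k:np.round(v,3).tolist() for k,v in s.items()})
a=cams.camera("top");b=cams.camera("scene")
cv2.imwrite("pics/top.png",a);cv2.imwrite("pics/scene.png",b)
for n in("top","scene","wrist"):print(n,cams.get_calibration(n))
E
```

```text
pics
{'t': 0.0, 'qpos': [-1.438, 0.334, 0.04, 1.466, -0.013, 1.343, -0.058], 'joint_vel': [-0.001, 0.001, -0.0, 0.0, 0.002, -0.001, -0.0], 'joint_torque': [-0.0, -65.635, 1.335, -40.381, -0.06, 0.044, 0.0], 'position': [149.238, 632.153, 229.647], 'tool_rot': [-0.363, -3.12, 0.003], 'contact_force': [-0.647, -0.193, -1.194], 'torque': [-0.014, 0.04, -0.03], 'gripper_force': 0.0, 'grip_width': 87.169}
top {'camera_matrix': array([[457.72269497,   0.        , 281.30532328],
       [  0.        , 457.72269497, 209.39819791],
       [  0.        ,   0.        ,   1.        ]]), 'dist_coeffs': array([-0.10208377,  0.        ,  0.        ,  0.        ,  0.        ]), 'xyz': array([ 360.88936205,  101.6892877 , 1189.75021974]), 'attitude': array([-2.1471172 ,  2.14785802, -0.18166837])}
scene {'camera_matrix': array([[492.91684951,   0.        , 274.79706891],
       [  0.        , 492.91684951, 207.15126099],
       [  0.        ,   0.        ,   1.        ]]), 'dist_coeffs': array([-0.11366925,  0.        ,  0.        ,  0.        ,  0.        ]), 'xyz': array([-127.29015807, -610.36522944,  991.70154543]), 'attitude': array([-2.16196653,  0.88423183, -0.3726868 ])}
wrist {'camera_matrix': array([[334.331716  ,   0.        , 282.23608629],
       [  0.        , 334.331716  , 213.55780823],
       [  0.        ,   0.        ,   1.        ]]), 'dist_coeffs': array([-0.06812871,  0.        ,  0.        ,  0.        ,  0.        ]), 'xyz': array([ 77.30823276, 649.2380326 , 384.45983078]), 'attitude': array([2.28546177, 1.8092168 , 0.247853  ])}
```

View pics/top.png

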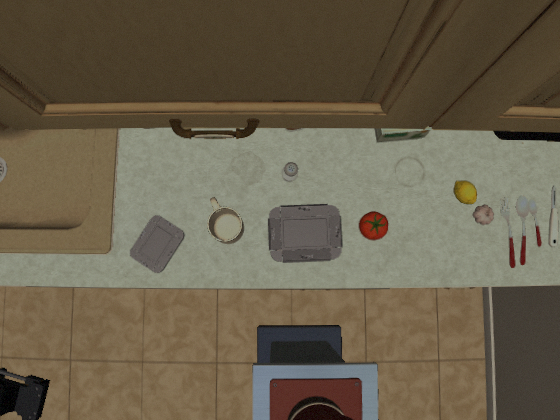

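View pics/scene.png

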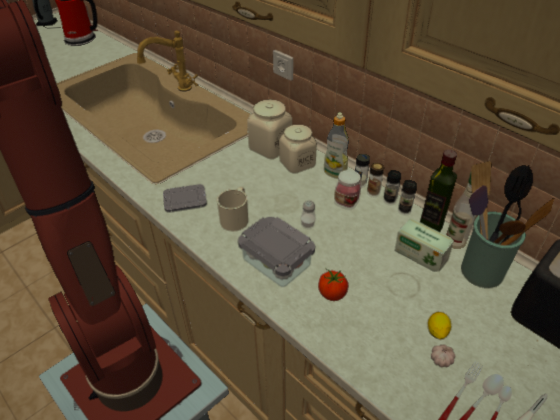

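The top view shows the large lid on the box at (305,233), and the smaller look-alike lid lying at (158,244). The mug is at (226,225), the tomato at (374,226) and the shaker at (290,171). I choose the lid at (305,233): it is the larger one and sits on the clear box. Next I measure it and check a close crop.

```bash
cat > h.py <<'E'
import cv2,numpy as np
from scipy.spatial.transform import Rotation as R
from bench import readout,cams
def ray(c,px):
    n=cv2.undistortPoints(np.array(px,float).reshape(-1,1,2),c["camera_matrix"],c["dist_coeffs"]).reshape(-1,2)
    return np.c_[n,np.ones(len(n))]@R.from_rotvec(c["attitude"]).as_matrix().T
def plane(c,px,z):
    d=ray(c,px);o=np.array(c["xyz"]);return o+d*((z-o[2])/d[:,2])[:,None]
def proj(c,P):
    r=R.from_rotvec(c["attitude"]).inv();rv=r.as_rotvec();t=-r.apply(c["xyz"])
    return cv2.projectPoints(np.array(P,float).reshape(-1,3),rv,t,c["camera_matrix"],c["dist_coeffs"])[0].reshape(-1,2)
E
python3 - <<'E'
from h import *
a=cv2.imread("pics/top.png");c=cams.get_calibration("top")
print(a[233,305],a[244,158],a[275,305],a[210,340])
hsv=cv2.cvtColor(a,cv2.COLOR_BGR2HSV)
m=((a.max(2)<135)&(a.max(2).astype(int)-a.min(2)<40)).astype(np.uint8)*255
roi=np.zeros_like(m);roi[190:275,255:352]=255;m&=roi
m=cv2.morphologyEx(m,cv2.MORPH_OPEN,np.ones((3,3)))
k=max(cv2.findContours(m,0,2)[0],key=cv2.contourArea)
P=plane(c,k.reshape(-1,2),74)
r=cv2.minAreaRect(P[:,:2].astype(np.float32));print(r)
for n,p,z in(("mug",(226,225),91),("tomato",(374,226),60),("shaker",(290,171),80)):print(n,plane(c,[p],z).round())
v=cv2.resize(a[190:280,240:400],None,fx=5,fy=5,interpolation=2);cv2.drawContours(v,[((k-[240,190])*5)],-1,(0,255,0),1)
cv2.imwrite("pics/crop.png",v)
E
```

```text
[86 89 96] [90 93 98] [124 144 140] [121 139 138]
((477.3555908203125, 28.825180053710938), (143.71920776367188, 184.9403839111328), 2.218885660171509)
mug [[494. 220.  91.]]
tomato [[ 495. -147.   60.]]
shaker [[631.  64.  80.]]
```

View pics/crop.png

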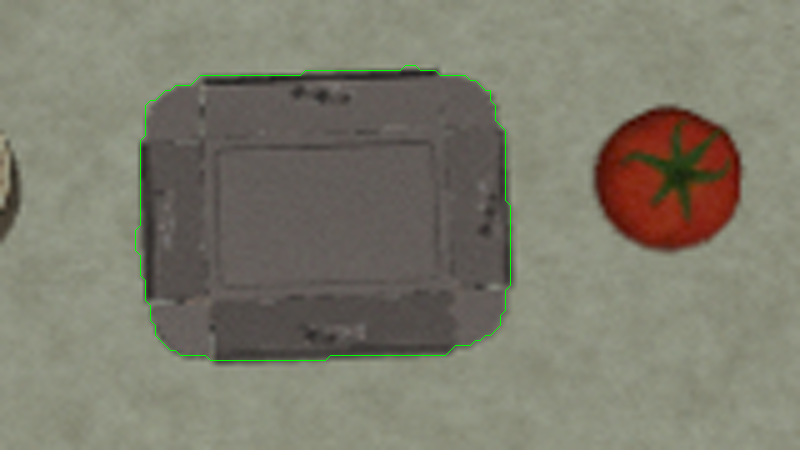

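The crop confirms the large lid: four raised sections with rib marks, and the tomato clear to its right. It is centred near (477, 29) with a yaw of about 2°. I'll move above it with the gripper shut.

Request:
send_rows(series=[[[0,0,0,0,0,-7.8,0],[0,0,0,0,0,-7.7,0],[-4,-4,0,0,0,0,0],[-4,-4,0,0,0,0,0],[-4,-4,0,0,0,0,0],[-4,-4,0,0,0,0,0],[-4,-4,0,0,0,0,0],[-1.3,-5.2,0,0,0,0,0]]])

```text
t: 1.1
position: [374.0, 387.1, 230.0]
tool_rot: [-0.058, 3.141, -0.001]
contact_force: [0.5, -0.2, 0.0]
grip_width: 14.9
gripper_force: 0.0
```

Request:
send_rows(series=[[[-1.3,-5.2,0,0,0,0,0],[-1.3,-5.2,0,0,0,0,0],[-1.3,-5.2,0,0,0,0,0],[-1.3,-5.2,0,0,0,0,0],[-1.3,-5.2,0,0,0,0,0],[-1.3,-5.2,0,0,0,0,0],[-1.3,-5.2,0,0,0,0,0],[0,0,0,0,0,0,0]]])

```text
t: 2.1
position: [477.4, 24.5, 230.6]
tool_rot: [-0.05, 3.141, -0.001]
contact_force: [-0.5, 0.0, 0.9]
grip_width: 0.5
gripper_force: 0.0
```

Run:
```python
from h import *
s=readout.observe();c=cams.get_calibration("wrist");a=cams.camera("wrist");cv2.imwrite("pics/w1.png",a)
print(s["t"],s["position"],R.from_rotvec(s["tool_rot"]).as_matrix().round(3),c["xyz"],s["contact_force"],s["grip_width"])
np.save("w1.npy",np.r_[c["xyz"],c["attitude"]])
```

```text
2.1 [477.3715963   24.458885   230.59316401] [[-0.999 -0.032  0.   ]
 [-0.032  0.999 -0.001]
 [-0.    -0.001 -1.   ]] [403.4262429   22.01152272 385.29292241] [-0.54581039  0.02251493  0.92475861] 0.4593654503359316
```

View pics/w1.png

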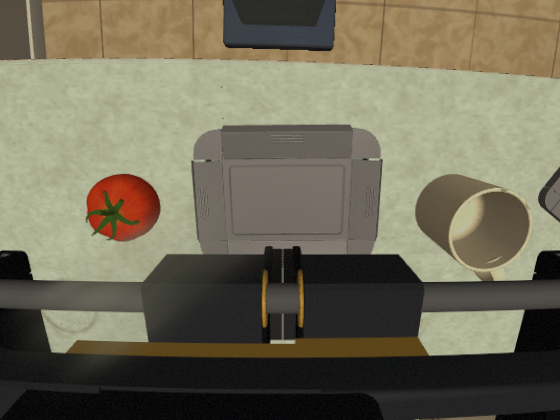

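The wrist view shows the lid at about (287,190), with ribs at (287,139) front, (204,203) right and (368,203) left. The back section is hidden behind the gripper. I'll cast those points to the unshut height.

Run:
```python
from h import *
c=cams.get_calibration("wrist")
f,r,l=plane(c,[(287,139),(204,203),(368,203)],80.5)
print(f,r,l)
m=(r+l)/2;d=(l-r)[:2];print("mid",m,"len",np.hypot(*d),"yaw",np.degrees(np.arctan2(-d[0],d[1])),"front dist",np.hypot(*(f-m)[:2]))
# lid flat-corner / crease edges: inner panel corners at z 73
q=plane(c,[(222,159),(352,159),(194,160),(379,160)],74);print(q)
ct=cams.get_calibration("top")
t=plane(ct,[(240+320/5,190+96/5),(240+335/5,190+333/5),(240+168/5,190+218/5),(240+487/5,190+213/5)],80.5);print("top b,f,l,r",t.round(1))
```

```text
[419.37068099  29.03818835  80.5       ] [480.9368965  -46.81505612  80.5       ] [475.53433928 107.61207963  80.5       ]
mid [478.23561789  30.39851176  80.5       ] len 154.52160975335028 yaw 2.0036474403059 front dist 58.88065281640675
[[439.90237488 -30.44527726  74.        ]
 [435.65701199  90.16420522  74.        ]
 [441.61387283 -56.65507674  74.        ]
 [435.55805872 115.55528535  74.        ]]
top b,f,l,r [[534.3  30.   80.5]
 [418.2  23.7  80.5]
 [474.1 104.5  80.5]
 [476.5 -51.2  80.5]]
```

Request:
send_rows(series=[[[3,0.4,4,0,0,0,0],[3,0,4,0,0,0,0],[0,0,4.2,0,0,0,0],[0,0,0,0,0,0,0]]])

```text
t: 2.65
position: [414.4, 31.0, 106.6]
tool_rot: [0.063, -3.136, 0.003]
contact_force: [-0.1, -0.1, 0.1]
grip_width: 0.8
gripper_force: 0.0
```

Request:
send_rows(series=[[[-0.2,-0.3,0.6,0,0,0,0],[0,0,0.6,0,0,0,0],[0,0,0.4,0,0,0,0],[0,0,0.4,0,0,0,0]]])

```text
t: 3.15
position: [419.2, 27.6, 88.6]
tool_rot: [-0.061, 3.141, 0.0]
contact_force: [-0.6, -0.1, 0.4]
grip_width: 0.6
gripper_force: 0.3
```

Run:
```python
from h import *
s=readout.observe();c=cams.get_calibration("wrist");a=cams.camera("wrist");cv2.imwrite("pics/w2.png",a)
print(s["t"],s["position"],s["contact_force"])
```

```text
3.15 [419.1782488   27.6392823   88.62382994] [-0.58015893 -0.09388569  0.36331507]
```

View pics/w2.png

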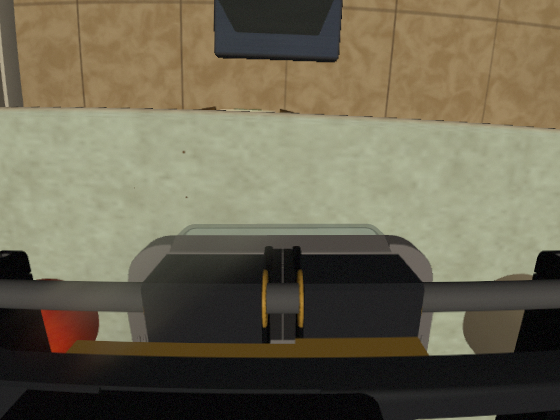

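The tip sits over the front section's outer part, just off contact, and is centred on it. Pressing now.

Request:
send_rows(series=[[[0.2,0,0.3,0,0,0,0],[0,0,0.3,0,0,0,0],[0,0,0,0,0,0,0]]])

```text
t: 3.58
position: [416.7, 27.4, 82.3]
tool_rot: [0.061, -3.141, 0.0]
contact_force: [0.7, 0.3, 0.4]
grip_width: 0.3
gripper_force: 0.0
```

Request:
send_rows(series=[[[0,0,0.2,0,0,0,0],[0,0,0.1,0,0,0,0],[0,0,0,0,0,0,0]]])

```text
t: 3.95
position: [417.0, 27.5, 80.7]
tool_rot: [0.061, -3.14, -0.001]
contact_force: [-8.6, -0.9, 23.6]
grip_width: 0.6
gripper_force: 11.3
```

Request:
send_rows(series=[[[0,0,-2,0,0,0,0],[0,0,-2,0,0,0,0],[-4,0,0,0,0,0,0],[-4,0,0,0,0,0,0],[-4,0,0,0,0,0,0],[0,0,1.5,0,0,0,0],[0,0,0,0,0,0,0]]])

```text
t: 4.82
position: [535.2, 31.7, 102.9]
tool_rot: [0.06, -3.138, 0.002]
contact_force: [-0.5, 0.0, 0.3]
grip_width: 0.4
gripper_force: 0.0
```

Run:
```python
from h import *
c=cams.get_calibration("wrist");a=cams.camera("wrist");cv2.imwrite("pics/w3.png",a)
s=readout.observe();print(s["t"],s["position"])
```

```text
4.875 [535.40975659  31.78041577 103.68232477]
```

View pics/w3.png

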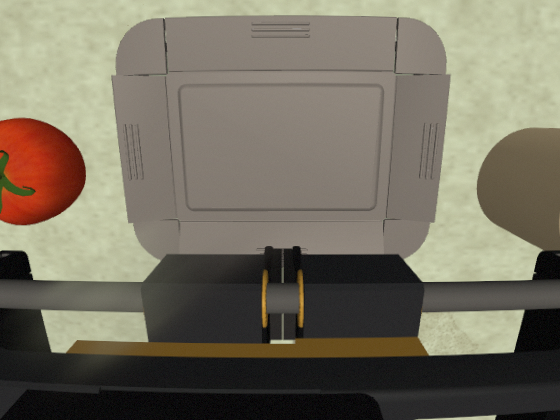

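The front section at (281,29) is now level with the corners, so it is shut. The left (429,150) and right (134,152) sections still stand up. I'll refine the pose from this closer view.

Run:
```python
from h import *
c=cams.get_calibration("wrist")
f=plane(c,[(281,29)],72.4)[0];l,r=plane(c,[(429,150),(134,152)],80.3);d=(l-r)[:2]
u=np.array([d[1],-d[0]])/np.hypot(*d);v=d/np.hypot(*d)
print(f,l,r,np.hypot(*d),"centre",f[:2]+60.5*u,(l+r)[:2]/2,"yaw",np.degrees(np.arctan2(u[1],u[0])))
C=(f[:2]+60.5*u+(l+r)[:2]/2)/2
print(C,"back",C+60*u,"left",C+80*v,"right",C-80*v)
```

```text
[416.04511471  26.27718349  72.4       ] [473.36627715 107.50208766  80.3       ] [480.47716055 -49.98419072  80.3       ] 157.64673336168778 centre [476.48353699  29.0061233 ] [476.92171885  28.75894847] yaw 2.585285989027203
[476.70262792  28.88253588] back [536.64155911  31.58892247] left [473.09411247 108.8011108 ] right [480.31114336 -51.03603903]
```

Request:
send_rows(series=[[[-0.15,0,0.8,0,0,0,0],[0,0,0.6,0,0,0,0],[0,0,0.3,0,0,0,0],[0,0,0.3,0,0,0,0],[0,0,0,0,0,0,0]]])

```text
t: 5.5
position: [539.6, 32.4, 85.5]
tool_rot: [-0.061, 3.138, 0.001]
contact_force: [1.7, -0.8, 3.5]
grip_width: 0.3
gripper_force: 2.0
```

Request:
send_rows(series=[[[0,0,0.2,0,0,0,0],[0,0,0.1,0,0,0,0],[0,0,0,0,0,0,0]]])

```text
t: 5.88
position: [537.8, 32.1, 81.3]
tool_rot: [0.061, -3.14, 0.0]
contact_force: [0.9, 0.5, -0.0]
grip_width: 0.4
gripper_force: 0.0
```

Request:
send_rows(series=[[[0,0,0.15,0,0,0,0],[0,0,0,0,0,0,0]]])

```text
t: 6.12
position: [537.9, 32.2, 80.8]
tool_rot: [0.06, -3.14, -0.001]
contact_force: [-6.6, -0.2, 15.5]
grip_width: 0.6
gripper_force: 7.6
```

Request:
send_rows(series=[[[0,0,-2.5,0,0,0,0],[0,0,-2.5,0,0,0,0],[3.1,4,0,0,0,0,0],[3.1,3.9,0,0,0,0,0],[0,0,0,0,0,10,0],[0,0,0,0,0,10,0],[0,0,0,0,0,10,0],[0,0,0,0,0,10,0]]])

```text
t: 7.12
position: [472.7, 108.5, 129.6]
tool_rot: [-1.025, -2.969, 0.001]
contact_force: [-0.2, -1.3, -0.0]
grip_width: 0.8
gripper_force: 0.0
```

Request:
send_rows(series=[[[0,0,0,0,0,10,0],[0,0,0,0,0,10,0],[0,0,0,0,0,10,0],[0,0,0,0,0,10,0],[0,0,0,0,0,9.7,0],[0,0,2.5,0,0,0,0],[0,0,0,0,0,0,0]]])

```text
t: 8.0
position: [471.7, 108.1, 103.5]
tool_rot: [-2.171, -2.269, 0.006]
contact_force: [-0.9, -0.4, -1.6]
grip_width: 0.3
gripper_force: 0.0
```

Run:
```python
from h import *
s=readout.observe();print(s["t"],s["position"],s["qpos"],R.from_rotvec(s["tool_rot"]).as_matrix().round(3),s["contact_force"])
```

```text
8.0 [471.68051447 108.14637045 103.54650646] [-0.88506663  0.11324299  0.60696951  2.03395695 -0.07472445  1.01967868
 -0.19749632] [[-0.044  0.999 -0.004]
 [ 0.999  0.044 -0.002]
 [-0.002 -0.004 -1.   ]] [-0.85217851 -0.43349743 -1.62332988]
```

Tool x now points along +y of the box. Pressing the left section.

Request:
send_rows(series=[[[0.05,0.1,0.8,0,0,0,0],[0,0,0.6,0,0,0,0],[0,0,0.3,0,0,0,0],[0,0,0.3,0,0,0,0],[0,0,0,0,0,0,0]]])

```text
t: 8.62
position: [474.4, 110.0, 85.4]
tool_rot: [-2.171, -2.27, -0.001]
contact_force: [-0.8, 2.1, 3.8]
grip_width: 0.6
gripper_force: 1.4
```

Request:
send_rows(series=[[[0,0,0.2,0,0,0,0],[0,0,0.1,0,0,0,0],[0,0,0,0,0,0,0]]])

```text
t: 9.0
position: [474.3, 108.9, 81.9]
tool_rot: [2.172, 2.269, -0.001]
contact_force: [0.3, 0.0, 0.1]
grip_width: 0.8
gripper_force: 0.1
```

Request:
send_rows(series=[[[0,0,0.2,0,0,0,0],[0,0,0,0,0,0,0]]])

```text
t: 9.25
position: [474.4, 108.9, 80.8]
tool_rot: [-2.172, -2.269, 0.0]
contact_force: [-4.5, -0.5, 14.4]
grip_width: 0.4
gripper_force: 7.1
```

Request:
send_rows(series=[[[0,0,-2.2,0,0,0,0],[0,0,-2.2,0,0,0,0],[-5.3,0,0,0,0,0,0],[-5.3,0,0,0,0,0,0],[-5.4,0,0,0,0,0,0],[0,0,2.0,0,0,0,0],[0,0,0,0,0,0,0]]])

```text
t: 10.12
position: [480.2, -51.2, 103.0]
tool_rot: [-2.173, -2.267, 0.004]
contact_force: [-0.9, -0.3, -0.0]
grip_width: 0.4
gripper_force: 0.0
```

Run:
```python
from h import *
c=cams.get_calibration("wrist");a=cams.camera("wrist");cv2.imwrite("pics/w4.png",a)
s=readout.observe();print(s["t"],s["position"])
```

```text
10.175 [480.77524252 -50.62312234 103.72170048]
```

View pics/w4.png

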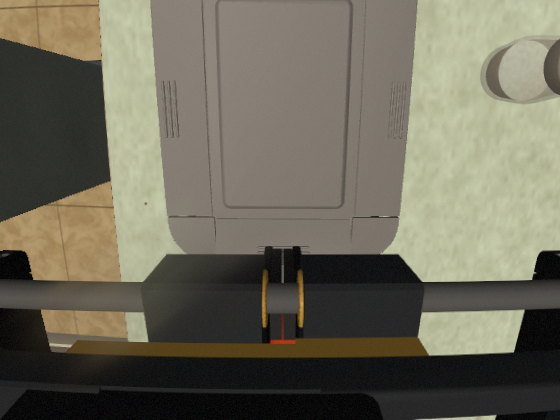

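The front (173,110) and back (397,110) sections look level, and the tip is over the right section's ribs at (283,250). Pressing the right section.

Request:
send_rows(series=[[[-0.05,0,0.8,0,0,0,0],[0,0,0.6,0,0,0,0],[0,0,0.3,0,0,0,0],[0,0,0.3,0,0,0,0],[0,0,0,0,0,0,0]]])

```text
t: 10.8
position: [481.5, -51.5, 84.1]
tool_rot: [2.172, 2.269, -0.0]
contact_force: [-0.5, -1.8, 1.0]
grip_width: 0.4
gripper_force: 0.8
```

Request:
send_rows(series=[[[0,0,0.2,0,0,0,0],[0,0,0.1,0,0,0,0],[0,0,0,0,0,0,0]]])

```text
t: 11.18
position: [481.4, -50.8, 81.0]
tool_rot: [-2.172, -2.27, -0.0]
contact_force: [0.3, -0.5, 2.0]
grip_width: 0.2
gripper_force: 0.6
```

Request:
send_rows(series=[[[0,0,0.2,0,0,0,0],[0,0,0,0,0,0,0]]])

```text
t: 11.42
position: [481.5, -50.9, 80.6]
tool_rot: [-2.171, -2.269, -0.001]
contact_force: [-11.6, 1.8, 29.0]
grip_width: 0.1
gripper_force: 14.4
```

Request:
send_rows(series=[[[0,0,-3,0,0,0,0],[0,0,-5,0,0,0,0],[0,0,-5,0,0,0,0],[-3,0,0,0,0,0,0],[-4,0,0,0,0,0,0],[0,0,0,0,0,0,0],[0,0,0,0,0,0,0]]])

```text
t: 12.3
position: [484.3, -120.3, 208.8]
tool_rot: [-2.172, -2.269, 0.0]
contact_force: [0.4, 0.2, -0.2]
grip_width: 0.2
gripper_force: 0.0
```

Run:
```python
from h import *
a=cams.camera("wrist");b=cams.camera("scene");t=cams.camera("top")
v=np.vstack([a[:300], np.hstack([cv2.resize(b[205:285,225:315],(280,249)),cv2.resize(t[190:280,255:355],(280,249))])])
cv2.imwrite("pics/w5.png",v);s=readout.observe();print(s["t"],s["position"],s["contact_force"])
```

```text
12.45 [ 484.49705046 -119.8275059   208.8917013 ] [-0.37507833  0.47935591 -0.69786177]
```

View pics/w5.png

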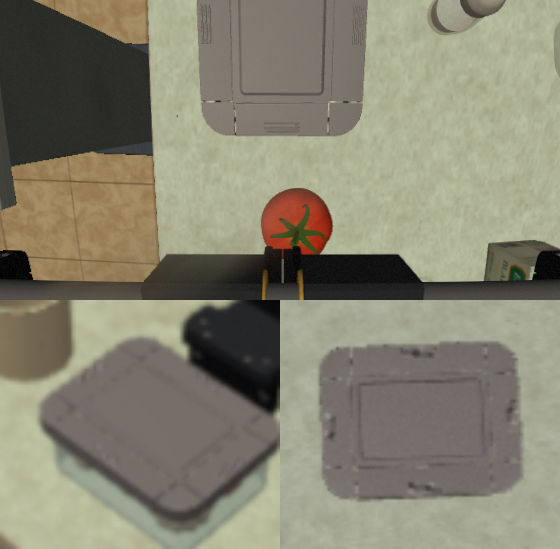

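All three views show all four sections level with the corners and an unbroken outline. The tomato, mug and shaker have not moved. Handing in.

```bash
python3 -c "
from bench import ctrl
print(ctrl.sign_off())"
```

```text
the job is handed in; nothing more can be done
None
```

I pressed all four rim sections (front, back, left, right) until each stayed down level with the corners, with the box, tomato, mug and shaker apparently unmoved, and handed the job in at about 12.5 s.

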